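# Rock a stuck locating plug out of the chuck

### The job

The upright square aluminium plug is stuck in the low round chuck: the stiff jaws on two opposite sides hook over its collar, so it cannot be pulled straight out. Grip the plug by its upper end and rock it from side to side, over towards one jaw and then the other, until both jaws have been pushed back and it comes free, then lift it out. Finish while still holding it: upright over its pocket, with its foot about 20 mm clear above the jaws; leave the other things on the bench where they are.

Things in the scene. Friction and masses are not known exactly. Their poses are not given: they have to be found in the camera images.
- chuck: low round steel chuck fixed to the bench, 196 mm across and 50 mm high, with a 110 x 110 mm seat plate on top, jaws rising to 83 mm. Origin at the centre of its underside on the bench; z up; the two jaws stand on its +y and -y sides, so rocking is about its x axis (leaning towards +y or -y).
- seat (a point): centre of the floor of the square pocket in the chuck (33 x 33 mm, 10 mm deep, floor 40 mm above the bench); axes as the chuck's. The plug's foot stands in it with 1.5 mm play on every side.
- plug: loose aluminium plug, square, 105 mm tall, 0.2 to 0.45 kg; starts upright in the pocket, its axes along the chuck's. Origin at the centre of its underside, z up along it. Foot 30 x 30 mm up to 16 mm (lowest 4 mm: 27 x 27), collar at 16 to 24 mm: 39 mm across y, 30 mm across x; above it a 30 x 30 mm stem to the top.
- plug_head (a point): centre of the plug's top face, 105 mm above its underside; axes as the plug's. At the start the jaws reach 43 mm up the plug; the stem above that is free to grip on either pair of faces.
- jaw_a (a joint): how far the +y jaw has been pushed outwards, 0 to 0.006 m; starts at 0, stays where pushed, moves only under about 12 N. The collar passes when both jaws together are back by more than 8 mm; one alone is not enough. Jaw 40 mm wide in x, outer side 56 mm from the chuck's centre, top 83 mm above the bench.
- jaw_b (a joint): the same for the -y jaw: how far it has been pushed outwards (towards the chuck's -y), 0 to 0.006 m, starts at 0.
- jaw_a_lip (a point): middle of the inner top edge of the +y jaw's lip, 83 mm above the bench. Lip 12 mm thick; at the start it reaches in to 15.5 mm from the chuck's centre, 0.5 mm from the stem, over the collar (19.5 mm half-width), with 7 mm of free height between collar and lip.
- jaw_b_lip (a point): the same for the -y jaw. Leaning the plug about 0.17 rad (10 degrees) to a side, pivoting at the pocket's mouth (50 mm above the bench), pushes that side's jaw nearly all the way; its centre rises about 2.5 mm meanwhile, as it tips on the edge of its foot.
- offcut: bystander: steel tube offcut standing upright, 52 mm across, 75 mm tall, about 0.2 m to the chuck's +y side; origin at the centre of its underside.
- can: bystander: grey can, 56 mm across, 110 mm tall, about 0.2 m to the chuck's -y side; origin at the centre of its underside.
- hammer: bystander: hammer, 240 mm long, lying on the bench beyond the chuck on its +x side, about 0.2 m off.
There are look-alikes about, which are no part of the job. Several things have the shape of the plug; the one meant has the colours described above.

How it is judged (in metres and radians):
On the way, in this order (a step that is already met when the one before it is completed fails the run):
1. the plug, leaning, has pushed one jaw back (value of joint any of jaw_a, jaw_b above 0.0015 m and angle between plug's own z axis and vertical above 0.02 rad and z of plug in the frame of seat below 0.01 m), for 0.1 s.
2. the plug, leaning while still in the pocket, has pushed the other jaw back too (value of joint each of jaw_a, jaw_b above 0.0015 m and angle between plug's own z axis and vertical above 0.02 rad and z of plug in the frame of seat below 0.01 m), for 0.1 s.
At the end, for the whole second after the job is handed in: The plug is held still in the gripper, upright within 0.12 rad, its underside 4 to 47 mm above the jaw tops and within 25 mm sideways of the pocket's centre, touching neither chuck nor jaws (z of plug in the frame of chuck between 0.087 and 0.13 m and horizontal distance between plug and seat below 0.025 m and angle between plug's own z axis and vertical below 0.12 rad and linear speed of plug below 0.03 m/s and contact force between plug and the fingers above 1 N and contact force between plug and chuck below 0.3 N); the arm keeps its last pose, push and grip.
It fails at once if a bystander was disturbed (distance of any of offcut, can, hammer from where it was at the start of the episode above 0.02 m).
It also fails if it takes over 54 s, if anything falls off the work surface, if the arm or the gripper's body presses on something with over 40 N, if the wrist force passes 120 N, or if a joint passes its speed limit or range.

### The arm

A 7-joint arm with a two-finger parallel gripper is mounted at the origin on the work surface. World frame = base frame: x ahead of the robot, y to its left, z up, the work surface at z = 0. Lengths are in mm, angles in rad, forces in N, time in s.
With the tool pointing down it reaches from about 400 to 875 mm from the base axis. Payload 4.4 kg.
Tool frame: the origin (TCP) lies on the centre line of the jaws, within the pads' length; the fingertips stand 25 mm ahead of it and the grasp point (between the pads) lies 6 mm ahead of it (ctrl.finger_overhang is the distance from the TCP to the fingertips, in mm); z points along the fingers, y is the line along which they close (so a half turn about z gives the same grasp; the last joint's range is limited). The gripper opens to 85 mm and grips with 20 to 120 N. Pads are 22 mm wide; open, the fingers measure 114 mm over their backs; the gripper's body (76 mm by 85 mm) begins 54 mm behind the grasp point. The pads swing forward as they close: fully open they stand 13 mm farther back than shut.
Start: joints at [-1.192, 0.628, 0.038, 1.517, -0.027, 0.996, -0.02], TCP at [279.66, 586.777, 256.313] pointing down, gripper open.
Joint ranges: [-3.06, 3.06], [-0.37, 2.12], [-1.25, 1.32], [0.18, 2.47], [-1.1, 4.24], [0.23, 1.98], [-2.94, 2.94]. Speed limits (rad/s): [2.57, 2.57, 3.14, 3.14, 3.14, 3.14, 3.14].

### API

Orientations are given as [roll, pitch, yaw] about the fixed x, y, z axes, in that order (R = Rz(yaw) Ry(pitch) Rx(roll)).
In Python, from cell import ctrl gives the robot as it stands. The module is installed in compiled form; this text tells all that it offers.
- The arm moves only by the tool play_rows, never from a script. Its argument "targets" is a list of rows, each a list of 5 numbers: the closure, from 0 (fully open) to 1 (shut), then the shift along the tool's x, y, z in cm, then the turn about the tool's z in degrees. In form: [[gripper, dx, dy, dz, spin], ...]. A call has 1 to 10 rows; each row is the pose to reach, as a shift and turn from the pose commanded when the call began, along the tool's axes at that moment; what a row does not reach only later rows make up. A row lasts 1/10 s, in which the tool goes at most 50 mm and 8.59 degrees, less where a joint would pass 70% of its speed; a pose out of reach is approached as far as the arm can. A call with a gripper value outside its range is refused whole. The fingers move at their own pace and stop on an object; the grip force is fixed at half the most. Time passes only in rows, so rows that repeat a pose let the fingers close. It gives the time, the measured TCP pose, the force, the opening and the grip force at its end, in the units of the state.
- ctrl.read_state(): the state, without advancing time (a new reading comes with each control period).
- ctrl.get_image(name): name is "side" or "top" or "wrist"; returns (picture, depth): 384x512x3 uint8, red, green, blue; 384x512 float32, mm along the optical axis (not along the pixel's ray), 0 where there is no reading.
- ctrl.calibration(name): a dict with "vfov" (degrees; the focal length in pixels is half the picture's height over the tangent of half this angle, whatever the lens; pixels are square), "cx", "cy" (the principal point, pixels), "extrinsics" (4x4, takes a point from camera to world coordinates); the wrist camera has in their place "mount" (4x4, takes a point from camera to tool coordinates, whose origin is the TCP and whose axes are the flange's). Camera axes: x right, y down, z forward; pixel columns grow to the right and rows downward; lengths in mm; the calibration is good to about 2 mm. A picture is of the moment at which its call begins: read the wrist's pose just before it. calibration takes no time and is no camera call.
- ctrl.finish_job(): hands the job in; it is judged then, once.
Trained networks look in the newest picture that a camera, given by its name, has taken for a name from the list of things; names that differ only in an ending like _2 or _b are one class to them, and where a whole thing is asked for, a point or a joint stands for the part that bears it (a point fixed in the world has none). Each returns a list of dicts, best first, with "confidence" (0 to 1); they miss things now and then, are a little off and sometimes report something else, mostly with a low value. They report only what shows in the picture. A call takes as long as a camera call. They do not tell look-alikes from the thing itself.
- ctrl.search_frame(camera, name): "bbox" ([left, top, right, bottom] in pixels, round what is visible of it).
- ctrl.trace(camera, name): "pixels" (384x512 bool, what is visible of it) and "bbox" ([left, top, right, bottom] in pixels, round what is visible of it).
The state is a dict: "clock": time; "qpos": joint angles; "qd": joint speeds; "tau": joint torques, N m; "eef_pos": TCP position; "tool_rot": TCP orientation; "force": force on the tool from outside, world axes, zero at the start; "torque": the same for the moment, N m; "width": finger opening in mm; "gripper_force": force on a finger pad.
Only numpy, scipy, OpenCV 4.12 (cv2) and the standard library are available. Lean on these libraries where they do the work, as an engineer would, in place of code of your own. Each camera call takes 0.05 s, during which the arm holds its last target. There are 200 camera calls.

## Working session

There is one attempt and no reset: what is moved stays moved. The work goes in short steps, Python scripts to look and compute and a tool call to move; the robot and the scene stay as the last step left them, time stands still between calls to the robot, and variables do not carry over. Pictures are saved under pics/ and viewed, at most 10 in all, crops included, and the job is handed in when it is done.

Besides the shell and the picture viewer there is one more tool, called after ">>>" by a JSON object that holds its "api" and its "payload". play_rows: Moves the arm, as the interface text tells. Its arguments: {"type":"object","properties":{"targets":{"type":"array"}},"required":["targets"]}

```bash
mkdir -p pics
cat > h.py <<'E'
import numpy as np,cv2
from cell import ctrl
from scipy.spatial.transform import Rotation as R
def cam2world(c):
    k=ctrl.calibration(c)
    if 'extrinsics' in k: return k,np.array(k['extrinsics'])
    s=ctrl.read_state(); T=np.eye(4); T[:3,:3]=R.from_euler('xyz',s['tool_rot']).as_matrix(); T[:3,3]=s['eef_pos']
    return k,T@np.array(k['mount'])
def cloud(c):
    k,T=cam2world(c); im,d=ctrl.get_image(c)
    f=192/np.tan(np.radians(k['vfov']/2)); v,u=np.mgrid[:384,:512]
    P=np.stack([(u-k['cx'])/f*d,(v-k['cy'])/f*d,d],-1)@T[:3,:3].T+T[:3,3]
    P[d==0]=np.nan
    return im,P
E
python3 - <<'E'
from h import *
s=ctrl.read_state();print({k:np.round(v,3) for k,v in s.items()})
for c in ['top','side']:
    im,P=cloud(c); cv2.imwrite(f'pics/{c}1.png',im[:,:,::-1]); np.save(c,P)
    for n in ['plug','chuck','jaw_a','offcut','can','hammer']:
        for r in ctrl.trace(c,n)[:4]:
            m=r['pixels']; q=P[m]; q=q[~np.isnan(q[:,0])]
            print(c,n,round(r['confidence'],2),np.round(r['bbox']),np.round(np.median(q,0)) if len(q) else 0,np.round(np.percentile(q[:,2],98)) if len(q) else 0)
E
```

```text
{'clock': np.float64(0.0), 'qpos': array([-1.192,  0.629,  0.038,  1.518, -0.027,  0.996, -0.02 ]), 'qd': array([ 0.001, -0.001, -0.001,  0.002,  0.001, -0.001,  0.002]), 'tau': array([ 0.0000e+00, -5.6342e+01,  1.2260e+00, -1.9345e+01,  1.1000e-02,
        1.1000e-02,  0.0000e+00]), 'eef_pos': array([279.399, 586.251, 255.409]), 'tool_rot': array([-3.14 , -0.   ,  2.697]), 'force': array([-0.123, -0.008,  0.116]), 'torque': array([ 0.007,  0.039, -0.01 ]), 'gripper_force': np.float64(0.0), 'width': np.float64(85.867)}
top plug 0.79 [286. 166. 302. 191.] [645. -82. 100.] 106.0
top plug 0.74 [149. 187. 167. 208.] [571. 299. 101.] 106.0
top plug 0.73 [218. 182. 234. 197.] [592. 112. 142.] 146.0
top plug 0.5 [193. 251. 208. 262.] [408. 176. 102.] 106.0
top chuck 0.97 [194. 164. 257. 230.] [585. 109.  30.] 83.0
top jaw_a 0.7 [207. 176. 223. 196.] [609. 149.  81.] 115.0
top jaw_a 0.5 [232. 190. 246. 208.] [581.  80.  81.] 84.0
top offcut 0.71 [158. 153. 179. 174.] [689. 288.  37.] 75.0
top offcut 0.19 [227. 188. 246. 210.] [581.  78.  81.] 84.0
top can 0.92 [286. 205. 306. 229.] [532. -87. 107.] 111.0
top can 0.57 [195. 165. 258. 230.] [584. 111.  30.] 84.0
top hammer 0.71 [218. 103. 284. 160.] [804.  63.  22.] 27.0
side plug 0.88 [254. 153. 269. 176.] [595. 102. 128.] 147.0
side plug 0.85 [182. 198. 201. 233.] [408.  43.  72.] 107.0
side plug 0.8 [174. 160. 191. 193.] [409. 168.  69.] 107.0
side plug 0.62 [230. 116. 240. 151.] [572. 291.  70.] 107.0
side chuck 0.71 [250. 179. 268. 202.] [580.  68.  82.] 87.0
side jaw_a 0.57 [253. 179. 267. 200.] [580.  68.  81.] 87.0
side offcut 0.62 [261. 121. 282. 156.] [683. 270.  49.] 76.0
side can 0.8 [244. 232. 272. 276.] [ 532. -113.   96.] 113.0
side can 0.37 [262. 122. 279. 154.] [683. 270.  49.] 76.0
side hammer 0.66 [322. 163. 357. 241.] [802.  56.  23.] 29.0
side hammer 0.16 [260. 123. 281. 152.] [683. 270.  50.] 76.0
```

Run:
```python
from h import *
im=cv2.imread('pics/top1.png')[90:280,130:330]; cv2.imwrite('pics/topc.png',cv2.resize(im,None,fx=3,fy=3,interpolation=2))
for c in ['top','side']:
    P=np.load(c+'.npy').reshape(-1,3); near=np.hypot(P[:,0]-594,P[:,1]-112)<105
    t=P[near&(P[:,2]>138)&(P[:,2]<152)]; print(c,'head',t.mean(0),len(t),np.median(t[:,2]),cv2.minAreaRect(t[:,:2].astype(np.float32)))
    j=P[near&(P[:,2]>78)&(P[:,2]<88)&(np.hypot(P[:,0]-594,P[:,1]-112)<75)]
    for sg in (1,-1):
        q=j[(sg*(j[:,1]-112)>8)]; print('jaw',sg,len(q),cv2.minAreaRect(q[:,:2].astype(np.float32)), q.mean(0))
    q=P[near&(P[:,2]>45)&(P[:,2]<54)]; print('seat plate',len(q),cv2.minAreaRect(q[:,:2].astype(np.float32)))
```

```text
top head [596.36743425 112.32180815 143.374709  ] 129 143.59051865983884 ((596.827880859375, 112.11697387695312), (29.831491470336914, 29.431690216064453), 66.52967834472656)
jaw 1 161 ((608.82470703125, 140.2152557373047), (50.59038543701172, 39.30350875854492), 66.97408294677734) [610.92391811 147.9817442   81.79040468]
jaw -1 193 ((583.0154418945312, 80.01225280761719), (40.88093948364258, 40.21394729614258), 67.73490142822266) [582.75318773  79.44011857  81.60651775]
seat plate 729 ((597.10595703125, 112.42620849609375), (112.0174331665039, 110.10909271240234), 66.87798309326172)
side head [595.65234056 109.99582542 144.43246667] 128 144.51312963954103 ((596.6121215820312, 111.84945678710938), (32.252471923828125, 29.793380737304688), 65.56838989257812)
jaw 1 34 ((627.118408203125, 138.47425842285156), (37.62302017211914, 7.969554424285889), 72.96560668945312) [626.49481296 140.62734984  82.5197002 ]
jaw -1 228 ((582.5910034179688, 79.32015991210938), (46.1352653503418, 39.94451904296875), 67.47325897216797) [582.75649457  78.67443695  83.11544801]
seat plate 780 ((596.0686645507812, 111.36367797851562), (114.29490661621094, 110.20856475830078), 67.00640106201172)
```

View pics/topc.png

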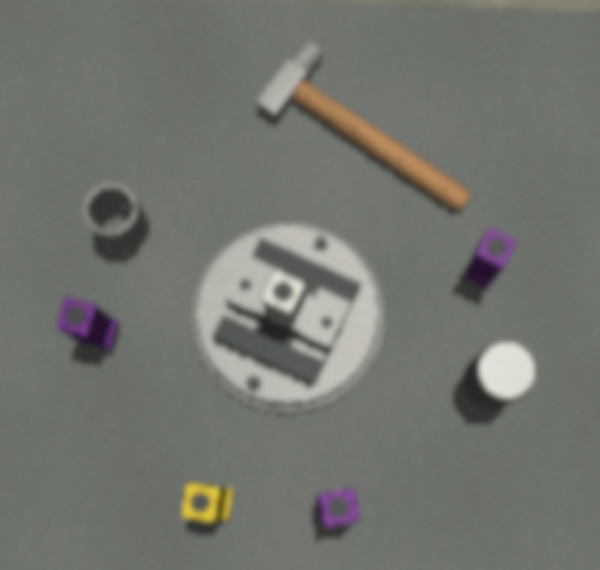

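The top view shows the aluminium plug in the chuck's centre (crop 284,292). The purple and yellow look-alikes stand apart from it. The chuck sits at about (596.7, 112), its +y pointing at 67°. I'll fly over at height, turning so that the fingers close along chuck x.

>>> {"api": "play_rows", "payload": {"targets": [[0, -4.5, -2.7, 0, 8], [0, -9, -5.4, 0, 16], [0, -13.5, -8, 0, 24], [0, -18, -10.7, 0, 32], [0, -22.5, -13.4, 0, 40], [0, -27, -16, 0, 48], [0, -31.5, -18.7, 0, 56], [0, -36, -21.4, 0, 64], [0, -40.5, -24.1, 0, 72], [0, -44, -26.2, 0, 80]]}}

```text
clock: 1.7
eef_pos: [558.4, 169.5, 256.7]
tool_rot: [3.141, -0.001, 1.295]
force: [0.9, 0.4, -0.2]
width: 85.2
gripper_force: 0.0
```

```bash
python3 - <<'E'
from h import *
P=np.load('top.npy').reshape(-1,3); a=np.radians(67)
ey=np.array([np.cos(a),np.sin(a)]); ex=np.array([np.sin(a),-np.cos(a)])
d=P[:,:2]-[596.7,112]; X=d@ex; Y=d@ey
for x in range(-60,61,10):
    print(x,[int(np.median(P[(abs(X-x)<5)&(abs(Y-y)<5),2])) if ((abs(X-x)<5)&(abs(Y-y)<5)).any() else None for y in range(-60,61,10)])
E
cat >> h.py <<'E'
def rel(target,yaw=None):
    s=ctrl.read_state(); M=R.from_euler('xyz',s['tool_rot']).as_matrix()
    print('t',s['clock'],'pos',np.round(s['eef_pos'],1),'rot',np.round(s['tool_rot'],3),'F',np.round(s['force'],1),'w',s['width'],s['gripper_force'])
    print('shift cm',np.round(M.T@(np.array(target)-s['eef_pos'])/10,2),'spin', None if yaw is None else np.degrees(s['tool_rot'][2])-yaw)
E
python3 -c "
from h import *
rel([596.7,112,200],67)"
```

```text
-60 [27, 28, 27, 27, 28, 27, 29, 27, 27, 28, 27, 27, 28]
-50 [28, 46, 47, 47, 47, 48, 46, 47, 48, 47, 47, 47, 27]
-40 [27, 47, 47, 48, 48, 47, 48, 48, 49, 48, 47, 47, 29]
-30 [28, 52, 51, 53, 50, 47, 48, 47, 48, 54, 53, 52, 27]
-20 [28, 59, 68, 68, 52, 48, 49, 47, 49, 63, 63, 67, 28]
-10 [27, 81, 80, 81, 80, 127, 138, 131, 81, 80, 81, 82, 81]
0 [30, 81, 82, 82, 80, 142, 143, 143, 143, 81, 83, 81, 81]
10 [28, 80, 81, 81, 81, 143, 144, 143, 81, 81, 81, 82, 81]
20 [28, 81, 81, 81, 80, 48, None, None, None, 79, 80, 81, 78]
30 [28, 49, 54, 52, 51, 48, 48, 47, 48, 51, 53, 54, 28]
40 [28, 48, 48, 48, 48, 47, 47, 46, 48, 47, 48, 48, 27]
50 [28, 47, 47, 48, 48, 46, 48, 47, 48, 48, 47, 47, 28]
60 [28, 29, 27, 27, 29, 27, 28, 28, 25, 27, 27, 27, 28]
t 1.7 pos [558.4 169.5 256.7] rot [ 3.141e+00 -1.000e-03  1.295e+00] F [ 0.9  0.4 -0.2] w 85.19486101024842 0.0
shift cm [-4.49  5.25  5.66] spin 7.209119638509634
```

>>> {"api": "play_rows", "payload": {"targets": [[0, -2.2, 2.6, 1, 4], [0, -4.5, 5.25, 2, 7.2], [0, -4.5, 5.25, 4, 7.2], [0, -4.5, 5.25, 4, 7.2], [0, -4.5, 5.25, 4, 7.2]]}}

```text
clock: 2.2
eef_pos: [595.6, 114.5, 216.2]
tool_rot: [-3.14, -0.0, 1.176]
force: [-0.6, 1.2, -0.1]
width: 85.3
gripper_force: 0.0
```

Run:
```python
from h import *
rel([596.7,112,132],67)
im,P=cloud('wrist'); cv2.imwrite('pics/w1.png',im[:,:,::-1]); P=P.reshape(-1,3)
near=np.hypot(P[:,0]-596,P[:,1]-112)<35
t=P[near&(P[:,2]>138)&(P[:,2]<152)]; print(len(t),np.median(t[:,2]) if len(t) else 0, cv2.minAreaRect(t[:,:2].astype(np.float32)) if len(t) else 0)
```

```text
t 2.2 pos [595.6 114.5 216.2] rot [-3.14  -0.     1.176] F [-0.6  1.2 -0.1] w 85.2746276274416 0.0
shift cm [-0.19  0.21  8.42] spin 0.37750736553985575
2501 145.7841261437727 ((599.4380493164062, 113.12027740478516), (30.465818405151367, 30.038442611694336), 66.3640365600586)
```

View pics/w1.png

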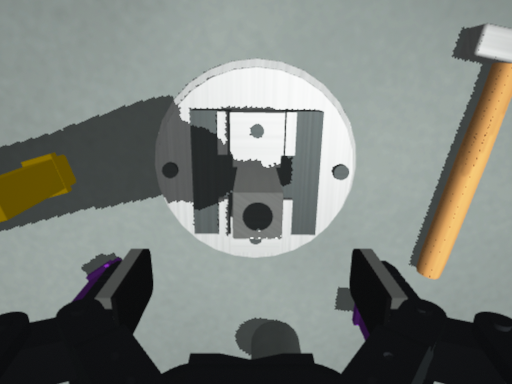

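The wrist view shows the plug's top at (257,217), midway between the fingers and square to them. Next I'll go down and grip the stem.

>>> {"api": "play_rows", "payload": {"targets": [[0, -0.18, 0.28, 3, 0.7], [0, -0.18, 0.28, 6, 0.7], [0, -0.18, 0.28, 8.4, 0.7], [0, -0.18, 0.28, 8.4, 0.7], [0, -0.18, 0.28, 8.4, 0.7]]}}

```text
clock: 2.75
eef_pos: [598.3, 111.8, 133.4]
tool_rot: [3.141, -0.001, 1.164]
force: [-0.3, -0.9, 0.4]
width: 85.8
gripper_force: 0.0
```

```bash
python3 -c "
from h import *
rel([597.5,112.3,132],66.6)"
```

```text
t 2.75 pos [598.3 111.8 133.4] rot [ 3.141e+00 -1.000e-03  1.164e+00] F [-0.3 -0.9  0.4] w 85.84962745854918 0.0
shift cm [ 0.02 -0.1   0.14] spin 0.08654059663666658
```

>>> {"api": "play_rows", "payload": {"targets": [[0.3, 0, -0.1, 0.1, 0], [0.5, 0, -0.1, 0.1, 0], [0.7, 0, -0.1, 0.1, 0], [1, 0, -0.1, 0.1, 0], [1, 0, -0.1, 0.1, 0], [1, 0, -0.1, 0.1, 0], [1, 0, -0.1, 0.1, 0], [1, 0, -0.1, 0.1, 0]]}}

```text
clock: 3.55
eef_pos: [597.5, 111.3, 132.1]
tool_rot: [3.141, -0.001, 1.163]
force: [-1.4, 0.8, 4.9]
width: 29.3
gripper_force: 59.3
```

Gripped, opening about 30 mm. Now I'll lean towards +y (tool +x).

>>> {"api": "play_rows", "payload": {"targets": [[1, 0.2, 0, 0, 0], [1, 0.4, 0, -0.05, 0], [1, 0.6, 0, -0.1, 0], [1, 0.8, 0, -0.1, 0], [1, 1.0, 0, -0.15, 0], [1, 1.2, 0, -0.15, 0], [1, 1.4, 0, -0.15, 0], [1, 1.4, 0, -0.15, 0], [1, 1.4, 0, -0.15, 0]]}}

```text
clock: 4.45
eef_pos: [600.2, 116.6, 132.6]
tool_rot: [-3.14, 0.01, 1.159]
force: [-6.5, -11.5, 6.7]
width: 29.2
gripper_force: 59.7
```

```bash
cat >> h.py <<'E'
def jaws(c='side'):
    im,P=cloud(c); P=P.reshape(-1,3); a=np.radians(66.7)
    d=P[:,:2]-[597,112]; Y=d@[np.cos(a),np.sin(a)]; X=d@[np.sin(a),-np.cos(a)]
    m=(abs(X)<18)&(P[:,2]>70)&(P[:,2]<86)&(abs(Y)<75)
    print(c,'jaw outer Y',np.percentile(Y[m],[1,3,97,99]).round(1))
    for lo in (90,100,110,125,135,145):
        q=(abs(X)<14)&(abs(P[:,2]-lo)<5)&(abs(Y)<50)
        if q.sum()>3: print(lo,q.sum(),np.percentile(Y[q],[5,50,95]).round(1),np.median(X[q]).round(1))
    return im
E
python3 -c "
from h import *
rel([597.5,112.3,132],66.6)
for c in ('side','top'):
    im=jaws(c); cv2.imwrite(f'pics/{c}2.png',cv2.resize(im[120:230,190:310,::-1] if c=='side' else im[140:240,180:270,::-1],None,fx=5,fy=5))"
```

```text
t 4.45 pos [600.2 116.6 132.6] rot [-3.14   0.01   1.159] F [ -6.5 -11.5   6.7] w 29.227607837759674 59.73188817501068
shift cm [-0.5  -0.07  0.06] spin -0.19862304210734294
side jaw outer Y [-57.7 -56.9  -1.7  17.7]
90 51 [-45.2 -11.6  -7.5] 0.4
100 29 [-12.6 -10.6  -8.2] 0.5
110 32 [-12.4 -10.4  -7.5] -0.9
125 32 [-11.7  -9.4  -6.3] 1.5
135 32 [-10.8  -8.5  -6.5] -2.1
145 103 [-9.2  2.1 18.5] -0.3
top jaw outer Y [-55.5 -55.  -11.8 -11.3]
90 6 [-45.2 -37.7 -10.7] -2.2
```

View pics/side2.png

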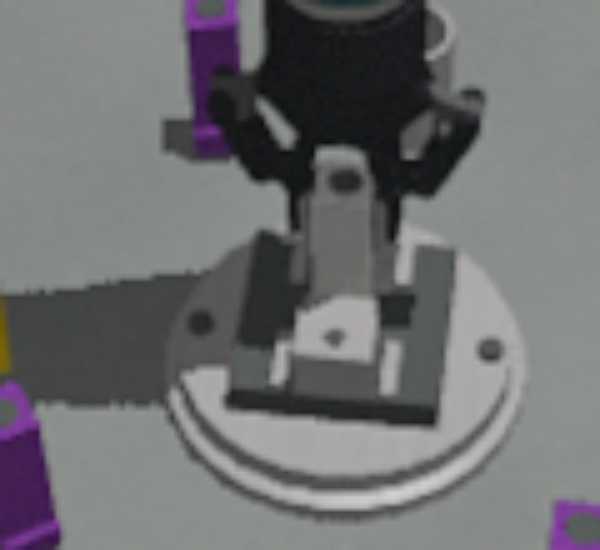

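The arm gives: 14 mm commanded moved it only 6 mm, at 13 N. The view shows the plug still gripped (top at 345,180) and leaning slightly. I'll push farther.

>>> {"api": "play_rows", "payload": {"targets": [[1, 0.2, 0, 0, 0], [1, 0.4, 0, 0, 0], [1, 0.6, 0, 0, 0], [1, 0.8, 0, 0, 0], [1, 0.8, 0, 0, 0], [1, 0.8, 0, 0, 0]]}}

```text
clock: 5.15
eef_pos: [603.5, 124.1, 132.9]
tool_rot: [-3.14, 0.01, 1.159]
force: [-5.2, -11.9, 8.1]
width: 29.0
gripper_force: 59.6
```

```bash
python3 -c "
from h import *
rel([597.5,112.3,132],66.6)
jaws()"
```

```text
t 5.15 pos [603.5 124.1 132.9] rot [-3.14   0.01   1.159] F [ -5.2 -11.9   8.1] w 29.03963829996087 59.62910592556
shift cm [-1.32 -0.08  0.1 ] spin -0.20051942448533566
side jaw outer Y [-57.8 -56.7  20.5  23.5]
90 47 [-43.9  -8.8  -5.5] -0.7
100 33 [-8.5 -6.5 -2.8] -0.4
110 35 [-7.6 -4.8 -2. ] 2.1
125 36 [-5.4 -2.8 -0.2] -0.4
135 34 [-3.8 -1.2  0.9] 0.6
145 101 [-1.   9.2 26.2] -1.0
```

>>> {"api": "play_rows", "payload": {"targets": [[1, 0.1, 0, 0, 0], [1, 0.2, 0, 0, 0], [1, 0.3, 0, 0, 0], [1, 0.3, 0, 0, 0], [1, 0.3, 0, 0, 0]]}}

```text
clock: 5.7
eef_pos: [604.3, 125.8, 132.9]
tool_rot: [-3.14, 0.012, 1.158]
force: [-6.6, -12.3, 9.5]
width: 29.4
gripper_force: 59.7
```

```bash
python3 -c "
from h import *
rel([597.5,112.3,132],66.6)
jaws();im=jaws('top'); cv2.imwrite('pics/top3.png',cv2.resize(im[140:240,180:270,::-1],None,fx=5,fy=5))"
```

```text
t 5.7 pos [604.3 125.8 132.9] rot [-3.14   0.012  1.158] F [ -6.6 -12.3   9.5] w 29.388268248192492 59.654256105422974
shift cm [-1.51 -0.09  0.1 ] spin -0.2355033505325821
side jaw outer Y [-57.1 -56.7  14.   24.8]
90 58 [-43.   -7.9  -4. ] -0.1
100 33 [-7.7 -4.5 -2.3] -0.4
110 34 [-6.2 -3.3 -1.5] 2.1
125 39 [-3.2 -1.6  2.1] -0.5
135 33 [-1.7  0.3  3.6] -0.7
145 105 [ 0.7 10.2 29.6] -0.9
top jaw outer Y [-55.6 -55.1  -7.8  -7.2]
90 13 [-38.9  -6.9  -5.9] -3.6
100 9 [-5.5 -4.9 -3.8] -3.0
110 4 [-4.  -3.6 -3. ] -6.8
```

The +y jaw is pushed back (lean about 0.19 rad). Now over to the other side.

>>> {"api": "play_rows", "payload": {"targets": [[1, -0.4, 0, 0, 0], [1, -0.8, 0, 0, 0], [1, -1.2, 0, 0, 0], [1, -1.6, 0, 0, 0], [1, -2.0, 0, 0, 0], [1, -2.4, 0, 0, 0], [1, -2.8, 0, 0, 0], [1, -3.2, 0, 0, 0], [1, -3.6, 0, 0, 0], [1, -4.0, 0, 0, 0]]}}

```text
clock: 6.8
eef_pos: [594.4, 105.7, 134.6]
tool_rot: [3.138, -0.013, 1.167]
force: [4.8, 13.9, 5.6]
width: 29.3
gripper_force: 60.2
```

>>> {"api": "play_rows", "payload": {"targets": [[1, -0.2, 0, 0, 0], [1, -0.4, 0, 0, 0], [1, -0.6, 0, 0, 0], [1, -0.6, 0, 0, 0], [1, -0.6, 0, 0, 0]]}}

```text
clock: 7.3
eef_pos: [591.9, 99.6, 134.8]
tool_rot: [3.139, -0.012, 1.167]
force: [3.2, 11.9, 6.1]
width: 29.5
gripper_force: 60.4
```

```bash
python3 -c "
from h import *
rel([597.5,112.3,132],66.6)
jaws();jaws('top')"
```

```text
t 7.3 pos [591.9  99.6 134.8] rot [ 3.139 -0.012  1.167] F [ 3.2 11.9  6.1] w 29.532358116143257 60.353649258613586
shift cm [1.38 0.02 0.29] spin 0.27419215399540064
side jaw outer Y [-63.  -62.4 -19.6 -11.8]
90 44 [-46.7 -22.4 -12.9] 1.5
100 22 [-24.7 -22.4 -20.8] -0.6
110 25 [-26.  -24.1 -22.7] 2.1
125 24 [-27.4 -25.9 -23.9] 2.3
135 24 [-29.7 -27.5 -25.8] -1.2
145 98 [-29.3 -20.3  -1.9] -0.6
top jaw outer Y [-60.7 -60.6 -49.6 -49. ]
```

The −y jaw went back about 5.5 mm (its outer edge from −57 to −62.4). I'll bring the plug upright and check.

>>> {"api": "play_rows", "payload": {"targets": [[1, 0.4, 0, 0, 0], [1, 0.8, 0, 0, 0], [1, 1.2, 0, 0, 0], [1, 1.6, 0, 0, 0], [1, 2.0, 0, 0, 0], [1, 2.2, 0, 0, 0], [1, 2.4, 0, 0, 0], [1, 2.4, 0, 0, 0]]}}

```text
clock: 8.2
eef_pos: [596.0, 109.0, 132.2]
tool_rot: [-3.139, 0.008, 1.16]
force: [-2.6, -6.6, 0.3]
width: 29.4
gripper_force: 59.7
```

```bash
python3 -c "
from h import *
rel([597.5,112.3,132],66.6)
jaws()"
```

```text
t 8.2 pos [596.  109.  132.2] rot [-3.139  0.008  1.16 ] F [-2.6 -6.6  0.3] w 29.37190442834803 59.718689918518066
shift cm [0.36 0.01 0.01] spin -0.13364414906807554
side jaw outer Y [-62.6 -62.2 -12.8  -7.4]
90 36 [-42.7 -15.6 -12.5] 1.8
100 27 [-16.7 -15.  -10.7] 1.0
110 29 [-17.5 -15.6 -13.8] -1.3
125 28 [-19.  -17.1 -14.3] 0.1
135 32 [-18.9 -16.9 -14.6] -0.9
145 108 [-17.8  -6.5   8.2] -1.0
```

>>> {"api": "play_rows", "payload": {"targets": [[1, 0.2, 0, 0, 0], [1, 0.4, 0, 0, 0], [1, 0.5, 0, 0, 0], [1, 0.5, 0, 0, 0]]}}

```text
clock: 8.65
eef_pos: [597.7, 113.1, 132.0]
tool_rot: [-3.139, 0.009, 1.16]
force: [-2.9, -8.6, 1.6]
width: 29.5
gripper_force: 59.8
```

```bash
python3 -c "
from h import *
rel([597.5,112.3,132],66.6)
jaws()"
```

```text
t 8.65 pos [597.7 113.1 132. ] rot [-3.139  0.009  1.16 ] F [-2.9 -8.6  1.6] w 29.490722966726523 59.800922870635986
shift cm [-0.08  0.01  0.  ] spin -0.14466619337380848
side jaw outer Y [-62.5 -61.6  -8.4  18.1]
90 44 [-48.4 -13.7 -10.4] 0.8
100 27 [-14.9 -12.7 -10.4] 0.7
110 29 [-15.5 -12.8 -10.4] -1.6
125 30 [-14.6 -12.4 -10.8] 3.2
135 29 [-14.3 -12.8 -10.3] -2.0
145 106 [-14.5  -1.7  13.9] -0.8
```

Upright now. I'll relax the sideways preload while starting to lift.

>>> {"api": "play_rows", "payload": {"targets": [[1, -0.3, 0, 0, 0], [1, -0.6, 0, 0, 0], [1, -0.7, 0, -0.3, 0], [1, -0.7, 0, -0.6, 0], [1, -0.7, 0, -1.0, 0], [1, -0.7, 0, -1.3, 0], [1, -0.7, 0, -1.6, 0], [1, -0.7, 0, -1.6, 0]]}}

```text
clock: 9.5
eef_pos: [597.4, 112.4, 149.3]
tool_rot: [3.141, -0.0, 1.163]
force: [-0.2, -0.7, -2.6]
width: 29.5
gripper_force: 59.7
```

```bash
python3 -c "
from h import *
rel([597.5,112.3,132],66.6)
jaws()"
```

```text
t 9.5 pos [597.4 112.4 149.3] rot [ 3.141 -0.     1.163] F [-0.2 -0.7 -2.6] w 29.455785059308898 59.72796678543091
shift cm [-0.01  0.01  1.73] spin 0.02610525840226785
side jaw outer Y [-62.5 -61.7  21.7  26.7]
90 37 [-44.9 -13.1  11.1] 0.7
100 32 [-15.  -13.2  -9.8] 0.7
110 27 [-13.8 -12.6  -9.6] 3.2
125 26 [-15.5 -13.4 -11.1] 2.3
135 30 [-14.8 -12.9 -11.5] 0.9
145 35 [-14.7 -13.4 -10.3] 1.0
```

It's free: only the plug's own weight shows. I'll lift another 46 mm.

>>> {"api": "play_rows", "payload": {"targets": [[1, 0, 0, -0.6, 0], [1, 0, 0, -1.3, 0], [1, 0, 0, -2.0, 0], [1, 0, 0, -2.8, 0], [1, 0, 0, -3.6, 0], [1, 0, 0, -4.2, 0], [1, 0, 0, -4.6, 0], [1, 0, 0, -4.6, 0], [1, 0, 0, -4.6, 0], [1, 0, 0, -4.6, 0]]}}

```text
clock: 10.55
eef_pos: [597.1, 112.2, 194.4]
tool_rot: [-3.141, 0.0, 1.163]
force: [-0.3, -0.3, -3.9]
width: 29.5
gripper_force: 59.7
```

```bash
python3 -c "
from h import *
rel([597.5,112.3,195],66.6)
im=jaws(); cv2.imwrite('pics/side4.png',cv2.resize(im[120:230,190:310,::-1],None,fx=5,fy=5))"
```

```text
t 10.55 pos [597.1 112.2 194.4] rot [-3.141  0.     1.163] F [-0.3 -0.3 -3.9] w 29.472938078140807 59.7167694568634
shift cm [ 0.02  0.04 -0.06] spin 0.014911926489148186
side jaw outer Y [-63.1 -62.   53.   60.4]
90 15 [-49.1 -36.6  -8.8] -1.0
100 5 [-11.6 -10.3  -8.9] 5.7
110 22 [-14.2 -12.6  -7.6] 0.9
125 46 [-18.6 -16.6  -9. ] 1.2
135 36 [-15.  -13.   10.7] 0.8
145 33 [-16.  -13.1  -1.6] 1.0
```

View pics/side4.png

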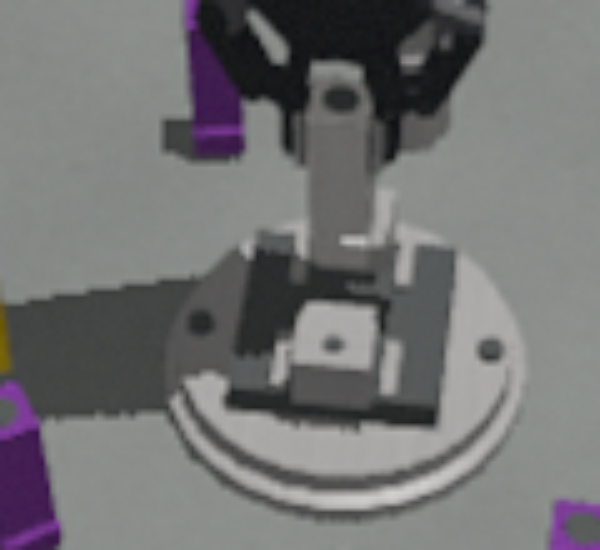

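The plug hangs upright in the gripper (stem at 340,100–260) with its foot clear above the jaws. The numbers agree: foot at about z = 102 mm, and collar at 118–126 mm where the wider reading is.

```bash
python3 -c "
from cell import ctrl
print(ctrl.finish_job())"
```

```text
the job is handed in; nothing more can be done
None
```

I rocked the plug free by pushing back both jaws, lifted it out, and handed the job in with it held upright over its pocket, its foot about 20 mm above the jaws; no verdict was returned.

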